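Start the battery hold-down bolt without cross-threading it

TASK

The hold-down bolt with the bar-shaped head stands loosely in the threaded boss of the battery carrier. Start it without cross-threading: turn it backward (anticlockwise seen from above) until you feel it drop into the start of the thread, then turn it forward (clockwise) one full turn from there. Finish while still gripping the bolt's head firmly between the fingers, holding it started and still; do not knock the other things on the bench about.

Things in the scene. Friction and masses are not known exactly. Their poses are not given: they have to be found in the camera images.
- tray: battery carrier, fixed: aluminium plate 150 (x) x 280 (y) x 10 mm, origin at the centre of its underside. Its -y part (y -131 to +21 mm) carries a black battery under a steel strap, 70 mm above the table, with a small round black knob (up to 86 mm) that is already tight and is not the bolt. The boss stands on its +y part, 95 mm from the middle.
- boss_top (a point): centre of the top face of the threaded boss: upright fixed aluminium tube, 48 mm across (66 mm foot), 50 mm high, on the carrier plate, its top 60 mm above the table. Coarse right-handed thread inside, pitch 10 mm. z up. The bolt stays upright in it and can only turn and slide up and down; nothing but its weight pulls it down.
- bolt_head (a point): centre of the bolt's head, a plain steel bar 48 mm long (x axis), 18 mm thick (y axis), 30 mm high, on a round 18 mm shank. z up. 105 to 109 mm above the table at the start, about 99 after the drop, 89 one turn later. Bolt about 0.4 kg. Pinched firmly it cannot drop: turn it with the fingers loosely either side of the bar (3 mm play), or let go to see whether it has dropped.
- bolt_turn (a joint): angle of the bolt in rad, growing clockwise seen from above (forward), counted over whole turns. At the start 0.5 to 2.1. 0 where the bolt's thread end stands over the start of the boss's thread: turned backward, the bolt drops just below 0 (about -0.15). One turn forward of the drop is 6.28. Turning takes about 0.03 N m; it stays where it is left.
- bolt_lift (a joint): height of the bolt in m: -0.001 to -0.004 at the start, rising to 0 (10 mm per turn) as it is turned backward, then -0.010 just after the drop, then falling 0.010 per turn forward: -0.020 when started by one turn. About 1.5 mm of up and down play in the thread.
- washer: loose steel washer, 26 mm across, 4 mm thick, lying on the carrier plate (bystander; origin: centre of its underside)
- spacer: loose aluminium spacer, 16 mm across and 16 mm high, standing on the carrier plate (bystander; origin: centre of its underside)
- heatgun: red heat gun, about 90 x 230 x 165 mm, standing on the table (bystander; origin: centre of the underside of its housing)
- phone: phone in a yellow case, 78 x 152 x 10 mm, lying flat (bystander; origin: centre of its underside)
- screwdriver: screwdriver, 190 mm long, lying beyond the carrier (bystander)
- wrench: open-end wrench, 160 mm long, lying to the robot's right (bystander)
- tape: roll of tape, 90 mm across, 24 mm high, lying flat (bystander; origin: centre of its underside)

How it is judged:
By the outcome, as a careful person would: the job done as asked, in the order asked, and still so for the second after the job is handed in, while the arm keeps its last pose, push and grip.
It also fails if it takes over 72 s, if anything falls off the work surface, if the arm or the gripper's body presses on something with over 40 N, if the wrist force passes 120 N, or if a joint passes its speed limit or range.

ROBOT

A 7-joint arm with a two-finger parallel gripper is mounted at the origin on the work surface. World frame = base frame: x ahead of the robot, y to its left, z up, the work surface at z = 0. Lengths are in m, angles in rad, forces in N, time in s.
With the tool pointing down it reaches from about 0.425 to 0.875 m from the base axis. Payload 4.7 kg.
Tool frame: the origin (TCP) lies on the centre line of the jaws, within the pads' length; the fingertips stand arm.tip_extent ahead of it and the grasp point (between the pads) lies 8 mm behind it (arm.tip_extent is the distance from the TCP to the fingertips, in m); z points along the fingers, y is the line along which they close (so a half turn about z gives the same grasp; the last joint's range is limited). The gripper opens to 85 mm and grips with 20 to 120 N. Pads are 22 mm wide; open, the fingers measure 114 mm over their backs; the gripper's body (76 mm by 85 mm) begins 54 mm behind the grasp point. The pads swing forward as they close: fully open they stand 13 mm farther back than shut.
Start: joints at [-1.141, 0.321, -0.07, 1.45, 0.023, 1.371, -0.057], TCP at [0.263, 0.595, 0.217] pointing down, gripper open.
Joint ranges: [-2.86, 2.86], [-0.3, 2.09], [-1.38, 1.24], [0.06, 2.45], [-1.56, 4.7], [0.09, 2.05], [-2.69, 2.69]. Speed limits (rad/s): [2.57, 2.57, 3.14, 3.14, 3.14, 3.14, 3.14].

INTERFACE

Orientations are given as a unit quaternion [w, x, y, z].
In Python, from plant import sense, viewer, arm gives the robot as it stands.
- The arm moves only by the tool send_rows, never from a script. Its argument "targets" is a list of rows, each a list of 7 numbers: the shift along the world's x, y, z in m, then the turn, a rotation vector about the world's x, y, z in rad, then the closure in counts, from 0 (fully open) to 255 (shut). In form: [[dx, dy, dz, wx, wy, wz, hand], ...]. A call has 1 to 12 rows; each row shifts and turns the commanded pose from where the row before left it; what a row does not reach is not made up. A row lasts 1/12 s, in which the tool goes at most 41.7 mm and 7.16 degrees, less where a joint would pass 70% of its speed; a pose out of reach is approached as far as the arm can. A call with a gripper value outside its range is refused whole. The fingers move at their own pace and stop on an object; the grip force is fixed at half the most. Time passes only in rows, so rows that do not move let the fingers close. It gives the time, the measured TCP pose, the force, the opening and the grip force at its end, in the units of the state.
- sense(): the state, without advancing time (a new reading comes with each control period).
- viewer.read_camera(name): name is "scene" or "top"; returns a dict with "image" (480x640x3 uint8, red, green, blue), "depth" (480x640 float32, m along the optical axis (not along the pixel's ray), 0 where there is no reading), "fovy" (degrees; the focal length in pixels is half the picture's height over the tangent of half this angle, whatever the lens; pixels are square), "cx", "cy" (the principal point, pixels), "origin" and "rotation" of the camera in the world. Camera axes: x right, y down, z forward; pixel columns grow to the right and rows downward; lengths in m; the calibration is good to about 2 mm. A picture is of the moment at which its call begins.
- arm.job_done(): hands the job in; it is judged then, once.
The state is a dict: "t": time; "qpos": joint angles; "joint_vel": joint speeds; "joint_efforts": joint torques, N m; "eef_pos": TCP position; "eef_rot": TCP orientation; "ft_force": force on the tool from outside, world axes, zero at the start; "torque": the same for the moment, N m; "gripper_width": finger opening in m; "grasp_force": force on a finger pad.
Only numpy, scipy, OpenCV 4.12 (cv2) and the standard library are available. Lean on these libraries where they do the work, as an engineer would, in place of code of your own. Each camera call takes 0.05 s, during which the arm holds its last target. There are 200 camera calls.

## Working session

There is one attempt and no reset: what is moved stays moved. The work goes in short steps, Python scripts to look and compute and a tool call to move; the robot and the scene stay as the last step left them, time stands still between calls to the robot, and variables do not carry over. Pictures are saved under pics/ and viewed, at most 10 in all, crops included, and the job is handed in when it is done.

Besides the shell and the picture viewer there is one more tool, called after "Call:" as name([rows], argument=value, ...), one row to a line, values as JSON. send_rows: Moves the arm, as the interface text tells. Its arguments: {"type":"object","properties":{"targets":{"type":"array","items":{"type":"array","items":{"type":"number"}}}},"required":["targets"]}

```bash
mkdir -p pics; cat > h.py <<'E'
import numpy as np, cv2
from plant import sense, viewer, arm
def cam(n):
    c=viewer.read_camera(n); c['f']=240/np.tan(np.radians(c['fovy'])/2); c['R']=np.array(c['rotation']).reshape(3,3); c['o']=np.array(c['origin']); return c
def ray(c,u,v): return c['R']@np.array([(u-c['cx'])/c['f'],(v-c['cy'])/c['f'],1])
def onz(c,u,v,z):
    d=ray(c,u,v); return c['o']+d*(z-c['o'][2])/d[2]
def proj(c,p):
    q=c['R'].T@(np.array(p)-c['o']); return c['cx']+c['f']*q[0]/q[2],c['cy']+c['f']*q[1]/q[2]
def cloud(c):
    v,u=np.mgrid[0:480,0:640]; d=c['depth']
    P=np.stack([(u-c['cx'])/c['f']*d,(v-c['cy'])/c['f']*d,d],-1)@c['R'].T+c['o']; P[d==0]=np.nan; return P
def save(c,n): cv2.imwrite('pics/'+n,c['image'][:,:,::-1])
E
python3 - <<'E'
from h import *
for n in('scene','top'):
    c=cam(n); save(c,n+'0.png'); print(n,c['fovy'],c['o'],c['R'].round(3).tolist())
s=sense(); print({k:np.round(v,3).tolist() for k,v in s.items()}, arm.tip_extent)
E
```

```text
Traceback (most recent call last):
  File "h.py", line 4, in cam
    c=viewer.read_camera(n); c['f']=240/np.tan(np.radians(c['fovy'])/2); c['R']=np.array(c['rotation']).reshape(3,3); c['o']=np.array(c['origin']); return c
                                                                                ~~~~~~~~~~~~~~~~~~~~~~~~~~~~~~~^^^^^
ValueError: cannot reshape array of size 4 into shape (3,3)
```

Rotation is a quaternion [w,x,y,z].

```bash
sed -i "s/np.array(c\['rotation'\]).reshape(3,3)/Rotation.from_quat(c['rotation'],scalar_first=True).as_matrix()/; 1a from scipy.spatial.transform import Rotation" h.py
python3 - <<'E'
from h import *
for n in('scene','top'):
    c=cam(n); save(c,n+'0.png'); print(n,c['fovy'],c['o'],c['R'].round(3).tolist())
s=sense(); print({k:np.round(v,3).tolist() for k,v in s.items()}, arm.tip_extent)
E
```

```text
scene 56.12625867220647 [1.01241124 0.70409966 1.03044991] [[-0.857, 0.378, -0.349], [0.515, 0.624, -0.588], [-0.005, -0.684, -0.73]]
top 46.04867321961349 [ 0.36339018 -0.05085475  1.40079326] [[0.008, -0.99, 0.142], [-1.0, -0.011, -0.019], [0.021, -0.142, -0.99]]
{'t': 0.15, 'qpos': [-1.141, 0.322, -0.07, 1.451, 0.023, 1.371, -0.057], 'joint_vel': [-0.002, -0.003, 0.001, -0.003, -0.002, -0.001, -0.001], 'joint_efforts': [-0.001, -49.41, -0.383, -31.468, 0.013, 0.008, -0.0], 'eef_pos': [0.262, 0.594, 0.216], 'eef_rot': [-0.0, 0.206, 0.978, -0.001], 'ft_force': [0.621, 0.375, -0.069], 'torque': [-0.008, -0.001, -0.046], 'grasp_force': 0.0, 'gripper_width': 0.086} 0.011
```

View pics/scene0.png

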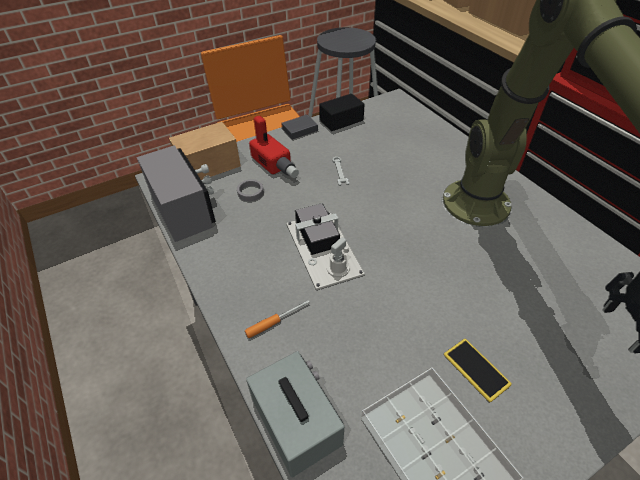

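View pics/top0.png

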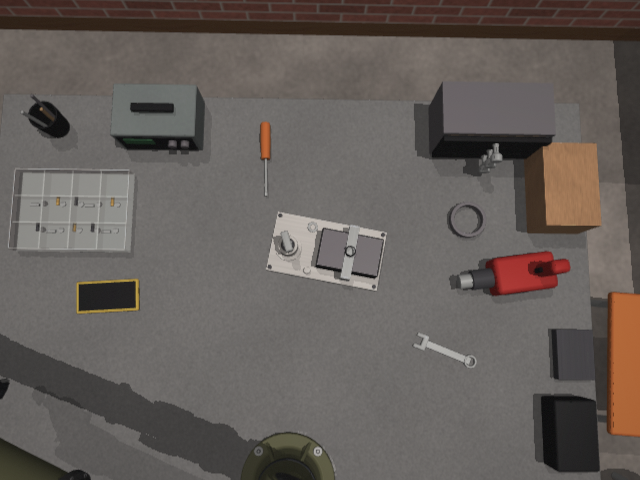

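The scene view has the bolt head at about (338,245) on the boss at (340,265). In the top view the head is at about (285,240) and the battery, with the knob on it, is at (350,252). Next I measure the head by depth, and check it with rays from both views.

```bash
cat > m.py <<'E'
from h import *
import sys
def measure(tag=None,roi=None,zr=(0.08,0.14)):
    out=[]
    for n,w in(('top',(255,205,325,285)),('scene',(310,220,370,290))):
        c=cam(n); P=cloud(c); m=np.zeros((480,640),bool); u0,v0,u1,v1=w; m[v0:v1,u0:u1]=1
        Z=P[...,2]; k=m&(Z>zr[0])&(Z<zr[1]); 
        h=k&(Z>np.nanpercentile(Z[k],60)-0.004)
        p=P[h]; zt=np.median(p[:,2]); v,u=np.nonzero(h)
        r=cv2.minAreaRect((p[:,:2]*1e3).astype(np.float32))
        d=p[:,:2]-p[:,:2].mean(0); e,V=np.linalg.eigh(d.T@d); a=V[:,1]
        print(n,'all',k.sum(),'top px',h.sum(),'zt',zt.round(4),'mean',p.mean(0).round(4),'rect',np.round(r[0],1),np.round(r[1],1),round(r[2],1),'axis deg',np.degrees(np.arctan2(a[1],a[0])).round(1)%180,'px',u.mean().round(1),v.mean().round(1))
        b=m&(Z>0.055)&(Z<0.065); q=P[b]
        if len(q): print('  boss',len(q),np.round(cv2.minEnclosingCircle((q[:,:2]*1e3).astype(np.float32))[0],1),q.mean(0).round(4))
        if tag:
            im=c['image'][v0:v1,u0:u1,::-1]; out.append(cv2.resize(im,(400,int(400*(v1-v0)/(u1-u0))),interpolation=cv2.INTER_CUBIC)[:460])
    if tag:
        H=max(o.shape[0] for o in out); cv2.imwrite('pics/'+tag,np.hstack([cv2.copyMakeBorder(o,0,H-o.shape[0],0,0,0) for o in out]))
E
python3 -c "from m import *; measure('z0.png')"
```

```text
top all 165 top px 143 zt 0.1207 mean [0.557  0.0066 0.121 ] rect [557.1   6.7] [46.2 17.8] 17.5 axis deg 18.400000000000006 px 286.4 241.2
  boss 267 [551.9 -35.4] [ 0.548  -0.0394  0.061 ]
scene all 185 top px 94 zt 0.1206 mean [0.558  0.0113 0.1204] rect [557.   10.5] [48.1 19.1] 20.0 axis deg 16.30000000000001 px 338.3 243.1
  boss 374 [536.3 -51.8] [ 0.5493 -0.0633  0.0615]
```

View pics/z0.png

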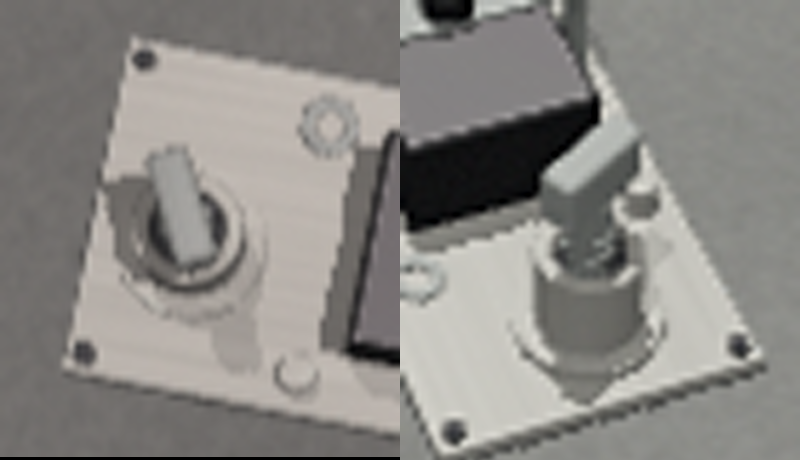

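The zoomed crops show the bar on the boss, with the washer and spacer clear of the gripper's footprint. The head is at about (0.557, 0.0085), its top at z 0.1205 and its axis at about 17.5°. I'll move above it with tool y at -72.5°, which leaves room to turn anticlockwise.

Call:
send_rows([
  [0.0148,-0.0293,0,0,0,-0.121,0],
  [0.0148,-0.0293,0,0,0,-0.121,0],
  [0.0148,-0.0293,0,0,0,-0.121,0],
  [0.0148,-0.0293,0,0,0,-0.121,0],
  [0.0148,-0.0293,0,0,0,-0.121,0],
  [0.0148,-0.0293,0,0,0,-0.121,0],
  [0.0148,-0.0293,0,0,0,-0.121,0],
  [0.0148,-0.0293,0,0,0,-0.121,0],
  [0.0148,-0.0293,0,0,0,-0.121,0],
  [0.0148,-0.0293,0,0,0,-0.121,0],
  [0.0148,-0.0293,0,0,0,-0.121,0],
  [0.0148,-0.0293,0,0,0,-0.121,0],
])

```text
t: 1.25
eef_pos: [0.4406, 0.2415, 0.2171]
eef_rot: [-0.0, 0.806, 0.592, 0.0]
ft_force: [1.8, -0.9, -0.2]
gripper_width: 0.0853
grasp_force: 0.0
```

Call:
send_rows([
  [0.0148,-0.0293,0,0,0,-0.121,0],
  [0.0148,-0.0293,0,0,0,-0.121,0],
  [0.0148,-0.0293,0,0,0,-0.121,0],
  [0.0148,-0.0293,0,0,0,-0.121,0],
  [0.0148,-0.0293,0,0,0,-0.121,0],
  [0.0148,-0.0293,0,0,0,-0.121,0],
  [0.0148,-0.0293,0,0,0,-0.121,0],
  [0.0148,-0.0293,0,0,0,-0.121,0],
  [0,0,0,0,0,0,0],
  [0,0,0,0,0,0,0],
])

```text
t: 2.08
eef_pos: [0.5589, 0.0061, 0.2168]
eef_rot: [0.0, 0.989, 0.15, -0.0]
ft_force: [-0.9, 0.8, -0.9]
gripper_width: 0.0856
grasp_force: 0.0
```

```bash
cat >> h.py <<'E'
def st():
    s=sense(); R=Rotation.from_quat(s['eef_rot'],scalar_first=True).as_matrix()
    print('t',round(s['t'],2),'pos',np.round(s['eef_pos'],4),'yawY',np.degrees(np.arctan2(R[1,1],R[0,1])).round(2),'z',R[:,2].round(3),'q',np.round(s['qpos'],2),'F',np.round(s['ft_force'],1),'T',np.round(s['torque'],2),'w',round(s['gripper_width'],4),'g',round(s['grasp_force'],1)); return s
E
python3 -c "
from h import *
st()
c=cam('scene');save(c,'s1.png')"
```

```text
t 2.08 pos [0.5589 0.0061 0.2168] yawY -72.72 z [-0.    -0.001 -1.   ] q [-0.56  0.13  0.55  1.7  -0.07  1.33 -1.26] F [-0.9  0.8 -0.9] T [ 0.06 -0.02  0.02] w 0.0856 g 0.0
```

Call:
send_rows([
  [-0.002,0.0025,-0.02,0,0,0,0],
  [0,0,-0.025,0,0,0,0],
  [0,0,-0.025,0,0,0,0],
  [0,0,-0.025,0,0,0,0],
  [0,0,-0.024,0,0,0,80],
  [0,0,0,0,0,0,150],
  [0,0,0,0,0,0,170],
  [0,0,0,0,0,0,170],
  [0,0,0,0,0,0,170],
  [0,0,0,0,0,0,170],
])

```text
t: 2.97
eef_pos: [0.5578, 0.0115, 0.0997]
eef_rot: [-0.0, 0.988, 0.153, 0.002]
ft_force: [-0.2, -0.6, 0.4]
gripper_width: 0.0284
grasp_force: 0.0
```

```bash
python3 -c "
from m import *
st()
c=cam('scene');save(c,'s2.png'); cv2.imwrite('pics/s2z.png',cv2.resize(c['image'][190:310,270:430,::-1],(640,480)))"
```

```text
t 2.97 pos [0.5578 0.0115 0.0997] yawY -72.45 z [ 0.003  0.001 -1.   ] q [-0.54  0.23  0.54  1.85 -0.13  1.1  -1.22] F [-0.2 -0.6  0.4] T [-0.07  0.    0.04] w 0.0284 g 0.0
```

View pics/s2z.png

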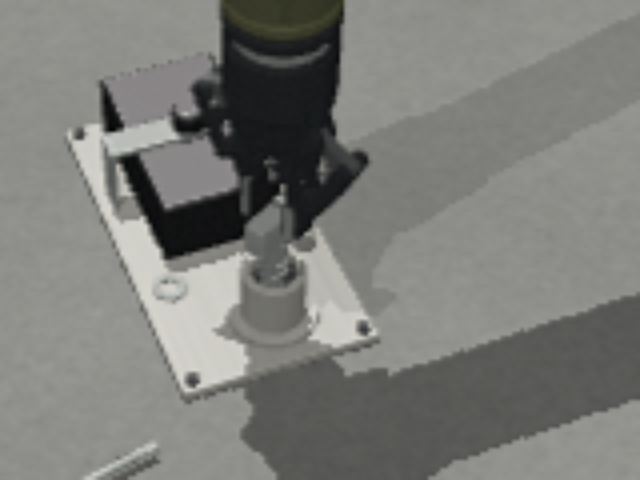

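The zoom shows the fingers straddling the bar, at crop pixel (270,235), with no contact. I'll pinch once to find the bar's centre from the side force.

Call:
send_rows([
  [0,0,0,0,0,0,190],
  [0,0,0,0,0,0,200],
  [0,0,0,0,0,0,210],
  [0,0,0,0,0,0,225],
  [0,0,0,0,0,0,225],
  [0,0,0,0,0,0,225],
])

```text
t: 3.52
eef_pos: [0.5577, 0.0099, 0.099]
eef_rot: [0.001, 0.988, 0.152, 0.001]
ft_force: [0.9, -3.6, 5.4]
gripper_width: 0.0157
grasp_force: 60.4
```

```bash
python3 -c "
from m import *
st()"
```

```text
t 3.52 pos [0.5577 0.0099 0.099 ] yawY -72.53 z [ 0.002 -0.001 -1.   ] q [-0.54  0.23  0.54  1.85 -0.13  1.1  -1.22] F [ 0.9 -3.6  5.4] T [-0.92 -0.26 -0.03] w 0.0157 g 60.4
```

Call:
send_rows([
  [0,0,0,0,0,0,195],
  [0,0,0,0,0,0,195],
  [0,0,0,0,0,0,195],
  [0,0,0,0,0,0.1,195],
  [0,0,0,0,0,0.1,195],
  [0,0,0,0,0,0.1,195],
  [0,0,0,0,0,0.1,195],
  [0,0,0,0,0,0.1,195],
  [0,0,0,0,0,0,195],
  [0,0,0,0,0,0,195],
])

```text
t: 4.35
eef_pos: [0.5565, 0.011, 0.0978]
eef_rot: [-0.0, 0.921, 0.391, -0.0]
ft_force: [1.3, -3.8, 2.4]
gripper_width: 0.0201
grasp_force: 1.7
```

```bash
python3 -c "
from m import *
st()
c=cam('scene'); P=cloud(c); cv2.imwrite('pics/s3z.png',cv2.resize(c['image'][190:310,270:430,::-1],(640,480)))
# bar pixels: bright grey region above boss
g=c['image'][235:262,328:350].astype(int); 
print(g.mean(-1).astype(int)); print((P[235:262,328:350,2]*1000).round(0).astype(int))"
```

```text
t 4.35 pos [0.5565 0.011  0.0978] yawY -44.01 z [-0. -0. -1.] q [-0.49  0.23  0.48  1.85 -0.12  1.1  -0.74] F [ 1.3 -3.8  2.4] T [-0.7  -0.33 -0.05] w 0.0201 g 1.7
[[ 92  44  23  23  23  23  22  17  48  55  32   8 161 204 152  60  20  27
   25  25  23  29]
 [145 107  47  29  29  25  24  21  18  10  70  42 179 207 155  63  20  24
   25  23  26  23]
 [ 79  55  31  23  23  37  24  18  12  58 163 169 175 176 158  77  21  26
   25  23  24  25]
 [ 29  22  25  22  50 113  66  20   6 114 169 172 170 172 107  37  22  26
   27  25  21  47]
 [ 15  16  25  25  68 103  52  13  14 157 173 170 169 174 112  48  26  25
   26  22  94 125]
 [ 16  15  25  21  76 102  48   7 104 171 177 174 173 173  93  94  71  31
   20  17  94 125]
 [ 16  16  20  23  77 102  50  10  86 104 102 101 101 104  66  96  84  40
   20  16 118 128]
 [ 16  17  27  28  78 102  48  22  85 114 119 117 118  98  64  96  85  39
   22  15 119 126]
 [ 14  16  26  25  78 101  45  58 115 123 120 119 120 110  69  96  71  36
   22  40 120 127]
 [ 17  17  19  22  79 100  41 104 121 122 120 122 118  97  64  96  71  31
   19 114 102 123]
 [ 19 
[... 13870 characters left out ...]
   50
                    59                   63                   61
                    50                    6                   11
                    15]
 [                   5                   12                   50
                    57                   61                   58
                    59                   60                   50
                    52                   53                   52
                    52                   58                   61
                    58                   55                   57
                     1                    6                    8
                     8]]<string>:7: RuntimeWarning: invalid value encountered in cast
```

View pics/s3z.png

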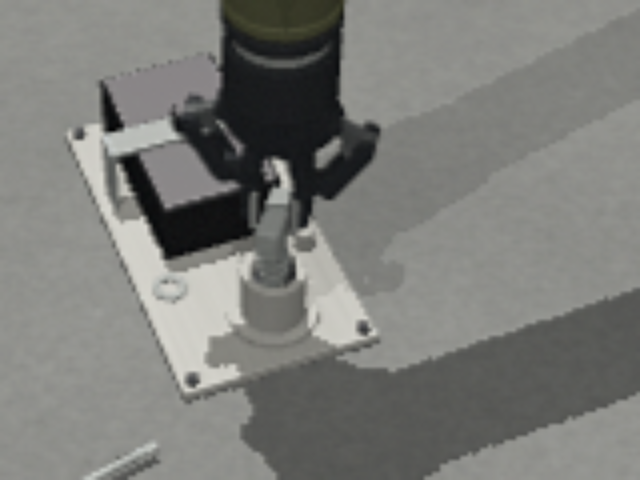

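The zoom shows the bar turned with the fingers, at crop (275,225), and its top face still at z≈0.121. So it hasn't dropped. I'll continue with a compact height readout.

Call:
send_rows([
  [0,0,0,0,0,0.1,195],
  [0,0,0,0,0,0.1,195],
  [0,0,0,0,0,0.1,195],
  [0,0,0,0,0,0.1,195],
  [0,0,0,0,0,0,195],
  [0,0,0,0,0,0,195],
])

```text
t: 4.9
eef_pos: [0.5558, 0.0125, 0.0973]
eef_rot: [-0.001, 0.825, 0.566, -0.0]
ft_force: [-0.1, -0.6, 0.2]
gripper_width: 0.0198
grasp_force: 0.3
```

```bash
cat > ht.py <<'E'
from h import *
st()
c=cam('scene'); P=cloud(c); I=c['image'].astype(int)
r=np.hypot(P[...,0]-.557,P[...,1]-.0095)
k=(r<.026)&(P[...,2]>.08)&(P[...,2]<.135)&(I.min(-1)>140)
h=P[k][:,2]*1e3; print('top n',k.sum(),'z',np.round(np.percentile(h,[10,25,50,75,90]),1) if k.sum() else '')
k=(r<.026)&(P[...,2]>.07)&(P[...,2]<.14)
e=np.histogram(P[k][:,2]*1e3,np.arange(70,142,3)); print('hist',dict(zip(e[1].tolist(),e[0].tolist())))
E
python3 ht.py
```

```text
t 4.9 pos [0.5558 0.0125 0.0973] yawY -21.09 z [-0.002  0.001 -1.   ] q [-0.45  0.22  0.43  1.84 -0.1   1.1  -0.35] F [-0.1 -0.6  0.2] T [-0.09 -0.11 -0.01] w 0.0198 g 0.3
top n 22 z [110.6 112.3 113.6 114.5 129.8]
hist {70: 4, 73: 1, 76: 0, 79: 2, 82: 3, 85: 5, 88: 3, 91: 6, 94: 4, 97: 6, 100: 5, 103: 8, 106: 6, 109: 23, 112: 39, 115: 7, 118: 7, 121: 7, 124: 13, 127: 4, 130: 14, 133: 8, 136: 5}
```

The bolt has dropped: its top is now at about 113.6 mm, down from 121, and the forces are near zero. I'll back the fingers off to mid-play, lower them, and pinch to read the bar's yaw and re-centre.

Call:
send_rows([
  [0,0,-0.003,0,0,-0.07,195],
  [0,0,-0.003,0,0,-0.07,195],
  [0,0,0,0,0,0,195],
  [0,0,0,0,0,0,205],
  [0,0,0,0,0,0,215],
  [0,0,0,0,0,0,225],
  [0,0,0,0,0,0,225],
  [0,0,0,0,0,0,225],
])

```text
t: 5.62
eef_pos: [0.5569, 0.0113, 0.0923]
eef_rot: [0.0, 0.861, 0.508, 0.0]
ft_force: [1.8, 0.3, 3.6]
gripper_width: 0.0162
grasp_force: 59.2
```

```bash
python3 ht.py
```

```text
t 5.62 pos [0.5569 0.0113 0.0923] yawY -28.92 z [ 0.001  0.    -1.   ] q [-0.46  0.23  0.44  1.85 -0.11  1.08 -0.48] F [1.8 0.3 3.6] T [-0.1  -0.34  0.03] w 0.0162 g 59.2
top n 18 z [110.6 110.9 111.5 112.6 113.6]
hist {70: 3, 73: 1, 76: 1, 79: 0, 82: 0, 85: 3, 88: 6, 91: 5, 94: 5, 97: 4, 100: 6, 103: 4, 106: 9, 109: 42, 112: 34, 115: 11, 118: 6, 121: 8, 124: 7, 127: 9, 130: 5, 133: 7, 136: 6}
```

Pinched, the bar's yaw is 61.1°, and two pinches put the axis at about (0.5557, 0.0093). I take the turn here as about -0.19, so it needs about 371° clockwise. I'll do this with loose fingers in strokes.

Call:
send_rows([
  [-0.001,-0.002,0,0,0,0,195],
  [0,0,0,0,0,0,195],
  [0,0,0,0,0,0,195],
  [0,0,0,0,0,-0.1,195],
  [0,0,-0.0002,0,0,-0.12,195],
  [0,0,-0.0002,0,0,-0.12,195],
  [0,0,-0.0002,0,0,-0.12,195],
  [0,0,-0.0002,0,0,-0.12,195],
  [0,0,-0.0002,0,0,-0.12,195],
  [0,0,-0.0002,0,0,-0.12,195],
  [0,0,0,0,0,0,195],
])

```text
t: 6.58
eef_pos: [0.5554, 0.0087, 0.0903]
eef_rot: [0.0, 0.993, 0.121, -0.0]
ft_force: [1.0, -0.2, -0.0]
gripper_width: 0.0201
grasp_force: 0.6
```

```bash
python3 ht.py
```

```text
t 6.58 pos [0.5554 0.0087 0.0903] yawY -76.1 z [-0.    -0.001 -1.   ] q [-0.55  0.24  0.55  1.86 -0.14  1.08 -1.27] F [ 1.  -0.2 -0. ] T [-0.17 -0.25  0.01] w 0.0201 g 0.6
top n 0 z 
hist {70: 1, 73: 3, 76: 4, 79: 0, 82: 6, 85: 6, 88: 9, 91: 7, 94: 8, 97: 2, 100: 10, 103: 4, 106: 25, 109: 29, 112: 16, 115: 12, 118: 10, 121: 13, 124: 13, 127: 12, 130: 8, 133: 9, 136: 9}
```

Call:
send_rows([
  [0,0,-0.0002,0,0,-0.12,195],
  [0,0,-0.0002,0,0,-0.12,195],
  [0,0,-0.0002,0,0,-0.12,195],
  [0,0,-0.0002,0,0,-0.12,195],
  [0,0,-0.0002,0,0,-0.12,195],
  [0,0,-0.0002,0,0,-0.12,195],
  [0,0,-0.0002,0,0,-0.12,195],
  [0,0,-0.0002,0,0,-0.12,195],
  [0,0,0,0,0,0,195],
  [0,0,0,0,0,0,195],
])

```text
t: 7.47
eef_pos: [0.5547, 0.0092, 0.0888]
eef_rot: [0.0, 0.938, -0.347, -0.001]
ft_force: [-0.5, -1.4, 0.2]
gripper_width: 0.02
grasp_force: 0.5
```

Call:
send_rows([
  [0,0,0,0,0,0.07,195],
  [0,0,0,0,0,0.07,195],
  [0,0,0,0,0,0,195],
  [0,0,0,0,0,0,205],
  [0,0,0,0,0,0,215],
  [0,0,0,0,0,0,225],
  [0,0,0,0,0,0,225],
  [0,0,0,0,0,0,225],
])

```text
t: 8.13
eef_pos: [0.5548, 0.0091, 0.0889]
eef_rot: [0.0, 0.959, -0.283, -0.001]
ft_force: [-3.0, 0.4, 2.1]
gripper_width: 0.0162
grasp_force: 59.3
```

```bash
python3 ht.py
```

```text
t 8.13 pos [0.5548 0.0091 0.0889] yawY -122.9 z [-0.002 -0.    -1.   ] q [-0.64  0.26  0.66  1.86 -0.18  1.08 -2.06] F [-3.   0.4  2.1] T [-0.21  0.89  0.04] w 0.0162 g 59.3
top n 14 z [107.6 108.9 110.3 111.8 113.2]
hist {70: 4, 73: 4, 76: 7, 79: 4, 82: 3, 85: 16, 88: 12, 91: 10, 94: 12, 97: 7, 100: 6, 103: 10, 106: 16, 109: 23, 112: 10, 115: 6, 118: 4, 121: 5, 124: 8, 127: 2, 130: 2, 133: 1, 136: 0}
```

Call:
send_rows([
  [0,0,0,0,0,0,150],
  [0,0,0,0,0,0,0],
  [0,0,0,0,0,0,0],
  [0,0,0,0,0,0,0],
  [0,0,0,0,0,0,0],
  [0,0,0,0,0,0,0],
  [0,0,0,0,0,0,0],
  [0,0,0,0,0,0,0],
])

```text
t: 8.85
eef_pos: [0.5557, 0.0091, 0.0892]
eef_rot: [-0.0, 0.959, -0.283, 0.0]
ft_force: [-0.6, -0.4, -0.2]
gripper_width: 0.0851
grasp_force: 0.0
```

```bash
python3 ht.py
```

```text
t 8.85 pos [0.5557 0.0091 0.0892] yawY -122.9 z [ 0. -0. -1.] q [-0.64  0.26  0.66  1.86 -0.18  1.08 -2.06] F [-0.6 -0.4 -0.2] T [-0.    0.01  0.05] w 0.0851 g 0.0
top n 16 z [107.2 107.9 109.1 110.3 111.2]
hist {70: 0, 73: 0, 76: 0, 79: 3, 82: 3, 85: 6, 88: 7, 91: 3, 94: 6, 97: 3, 100: 6, 103: 7, 106: 17, 109: 14, 112: 2, 115: 0, 118: 0, 121: 0, 124: 0, 127: 0, 130: 0, 133: 0, 136: 0}
```

Call:
send_rows([
  [0,0,0,0,0,0.116,0],
  [0,0,0,0,0,0.116,0],
  [0,0,0,0,0,0.116,0],
  [0,0,0,0,0,0.116,0],
  [0,0,0,0,0,0.116,0],
  [0,0,0,0,0,0.116,0],
  [0,0,0,0,0,0.116,0],
  [0,0,0,0,0,0.116,0],
  [0,0,0,0,0,0.116,0],
  [0,0,0,0,0,0.116,0],
  [0,0,0,0,0,0.116,0],
  [0,0,0,0,0,0.116,0],
])

```text
t: 9.9
eef_pos: [0.5556, 0.0091, 0.0892]
eef_rot: [0.0, 0.916, 0.4, 0.0]
ft_force: [-0.0, 0.4, -0.1]
gripper_width: 0.0856
grasp_force: 0.0
```

Call:
send_rows([
  [0,0,0,0,0,0.116,0],
  [0,0,0,0,0,0.116,0],
  [0,0,0,0,0,0.116,0],
  [0,0,0,0,0,0.116,0],
  [0,0,0,0,0,0.116,0],
  [0,0,0,0,0,0.116,0],
  [0,0,0,0,0,0.116,0],
  [0,0,0,0,0,0.116,0],
  [0,0,0,0,0,0.116,0],
  [0,0,0,0,0,0.116,0],
  [0,0,0,0,0,0.116,0],
  [0,0,0,0,0,0.116,0],
])

```text
t: 10.9
eef_pos: [0.5556, 0.009, 0.0891]
eef_rot: [0.0, 0.447, 0.895, 0.0]
ft_force: [0.5, -0.5, 0.2]
gripper_width: 0.0852
grasp_force: 0.0
```

Call:
send_rows([
  [0,0,0,0,0,0.116,0],
  [0,0,0,0,0,0.116,0],
  [0,0,0,0,0,0.116,0],
  [0,0,0,0,0,0,0],
  [0,0,0,0,0,0,0],
])

```text
t: 11.32
eef_pos: [0.5556, 0.009, 0.0891]
eef_rot: [0.0, 0.289, 0.957, 0.0]
ft_force: [0.1, -1.0, 0.2]
gripper_width: 0.0854
grasp_force: 0.0
```

```bash
python3 ht.py
```

```text
t 11.32 pos [0.5556 0.009  0.0891] yawY 56.36 z [ 0.  0. -1.] q [-0.3   0.22  0.26  1.85 -0.07  1.08  0.97] F [ 0.1 -1.   0.2] T [-0.03 -0.07  0.01] w 0.0854 g 0.0
top n 15 z [107.2 108.1 109.6 110.7 111.9]
hist {70: 0, 73: 0, 76: 1, 79: 1, 82: 3, 85: 6, 88: 6, 91: 6, 94: 5, 97: 4, 100: 5, 103: 6, 106: 15, 109: 15, 112: 3, 115: 0, 118: 0, 121: 0, 124: 0, 127: 0, 130: 0, 133: 0, 136: 0}
```

Call:
send_rows([
  [0,0,0,0,0,0,100],
  [0,0,0,0,0,0,195],
  [0,0,0,0,0,0,195],
  [0,0,0,0,0,0,195],
  [0,0,0,0,0,0,195],
  [0,0,0,0,0,0,195],
  [0,0,-0.0002,0,0,-0.117,195],
  [0,0,-0.0002,0,0,-0.117,195],
  [0,0,-0.0002,0,0,-0.117,195],
  [0,0,-0.0002,0,0,-0.117,195],
  [0,0,-0.0002,0,0,-0.117,195],
  [0,0,-0.0002,0,0,-0.117,195],
])

```text
t: 12.37
eef_pos: [0.5555, 0.0082, 0.0881]
eef_rot: [0.0, 0.602, 0.798, -0.0]
ft_force: [-1.2, -1.5, 0.7]
gripper_width: 0.0197
grasp_force: 2.1
```

Call:
send_rows([
  [0,0,-0.0002,0,0,-0.117,195],
  [0,0,-0.0002,0,0,-0.117,195],
  [0,0,-0.0002,0,0,-0.117,195],
  [0,0,-0.0002,0,0,-0.117,195],
  [0,0,-0.0002,0,0,-0.117,195],
  [0,0,-0.0002,0,0,-0.117,195],
  [0,0,-0.0002,0,0,-0.117,195],
  [0,0,-0.0002,0,0,-0.117,195],
  [0,0,-0.0002,0,0,-0.117,195],
  [0,0,-0.0002,0,0,-0.117,195],
  [0,0,-0.0002,0,0,-0.117,195],
])

```text
t: 13.28
eef_pos: [0.5556, 0.0085, 0.0859]
eef_rot: [0.0, 0.961, 0.278, -0.0]
ft_force: [-0.9, -0.4, 2.9]
gripper_width: 0.0202
grasp_force: 2.7
```

```bash
python3 ht.py
```

```text
t 13.28 pos [0.5556 0.0085 0.0859] yawY -57.76 z [ 0.    -0.001 -1.   ] q [-0.51  0.24  0.5   1.86 -0.13  1.07 -0.96] F [-0.9 -0.4  2.9] T [-0.3   0.14  0.13] w 0.0202 g 2.7
top n 9 z [104.  105.5 106.1 107.1 107.8]
hist {70: 3, 73: 0, 76: 2, 79: 3, 82: 6, 85: 4, 88: 6, 91: 3, 94: 5, 97: 8, 100: 12, 103: 37, 106: 34, 109: 12, 112: 10, 115: 17, 118: 5, 121: 11, 124: 13, 127: 11, 130: 8, 133: 7, 136: 9}
```

Tracking well: the bolt is going down and the forces are small. I'll finish this stroke and pinch to measure.

Call:
send_rows([
  [0,0,-0.0002,0,0,-0.117,195],
  [0,0,-0.0002,0,0,-0.117,195],
  [0,0,-0.0002,0,0,-0.117,195],
  [0,0,-0.0002,0,0,-0.117,195],
  [0,0,-0.0002,0,0,-0.117,195],
  [0,0,-0.0002,0,0,-0.117,195],
  [0,0,-0.0002,0,0,-0.117,195],
  [0,0,-0.0002,0,0,-0.117,195],
  [0,0,-0.0002,0,0,-0.117,195],
  [0,0,-0.0002,0,0,-0.117,195],
  [0,0,0,0,0,0,195],
  [0,0,0,0,0,0,195],
])

```text
t: 14.33
eef_pos: [0.5556, 0.0088, 0.0838]
eef_rot: [0.0, 0.956, -0.294, 0.0]
ft_force: [-0.6, -0.8, 1.5]
gripper_width: 0.02
grasp_force: 0.6
```

Call:
send_rows([
  [0,0,0,0,0,0.07,195],
  [0,0,0,0,0,0.07,195],
  [0,0,0,0,0,0,195],
  [0,0,0,0,0,0,205],
  [0,0,0,0,0,0,215],
  [0,0,0,0,0,0,225],
  [0,0,0,0,0,0,225],
  [0,0,0,0,0,0,225],
])

```text
t: 15.0
eef_pos: [0.5555, 0.0088, 0.0839]
eef_rot: [0.0, 0.974, -0.229, -0.0]
ft_force: [-2.9, -2.0, 4.3]
gripper_width: 0.016
grasp_force: 59.2
```

```bash
python3 ht.py
```

```text
t 15.0 pos [0.5555 0.0088 0.0839] yawY -116.43 z [-0. -0. -1.] q [-0.63  0.26  0.64  1.87 -0.18  1.07 -1.95] F [-2.9 -2.   4.3] T [-0.67  0.65  0.  ] w 0.016 g 59.2
top n 12 z [102.7 104.2 104.8 105.9 106.6]
hist {70: 5, 73: 4, 76: 8, 79: 7, 82: 13, 85: 16, 88: 8, 91: 5, 94: 8, 97: 10, 100: 15, 103: 25, 106: 12, 109: 6, 112: 6, 115: 7, 118: 3, 121: 6, 124: 1, 127: 1, 130: 1, 133: 0, 136: 0}
```

Call:
send_rows([
  [0,0,0,0,0,0,150],
  [0,0,0,0,0,0,0],
  [0,0,0,0,0,0,0],
  [0,0,0,0,0,0,0],
  [0,0,0,0,0,0,0],
  [0,0,0,0,0,0,0],
  [0,0,0,0,0,0,0],
  [0,0,0,0,0,0,0],
])

```text
t: 15.72
eef_pos: [0.5556, 0.0092, 0.0837]
eef_rot: [0.0, 0.974, -0.229, 0.0]
ft_force: [-0.1, -0.0, -0.0]
gripper_width: 0.085
grasp_force: 0.0
```

```bash
python3 ht.py
```

```text
t 15.72 pos [0.5556 0.0092 0.0837] yawY -116.42 z [ 0. -0. -1.] q [-0.63  0.26  0.64  1.87 -0.18  1.07 -1.95] F [-0.1 -0.  -0. ] T [ 0.02 -0.07  0.01] w 0.085 g 0.0
top n 13 z [102.4 102.7 104.4 105.  105.9]
hist {70: 0, 73: 0, 76: 1, 79: 8, 82: 4, 85: 4, 88: 7, 91: 3, 94: 6, 97: 6, 100: 10, 103: 13, 106: 8, 109: 0, 112: 0, 115: 0, 118: 0, 121: 0, 124: 0, 127: 0, 130: 0, 133: 0, 136: 0}
```

Call:
send_rows([
  [0,0,0,0,0,0.116,0],
  [0,0,0,0,0,0.116,0],
  [0,0,0,0,0,0.116,0],
  [0,0,0,0,0,0.116,0],
  [0,0,0,0,0,0.116,0],
  [0,0,0,0,0,0.116,0],
  [0,0,0,0,0,0.116,0],
  [0,0,0,0,0,0.116,0],
  [0,0,0,0,0,0.116,0],
  [0,0,0,0,0,0.116,0],
  [0,0,0,0,0,0.116,0],
  [0,0,0,0,0,0.116,0],
])

```text
t: 16.77
eef_pos: [0.5556, 0.0091, 0.0837]
eef_rot: [0.0, 0.892, 0.451, 0.0]
ft_force: [-0.0, -0.4, -0.1]
gripper_width: 0.0855
grasp_force: 0.0
```

Call:
send_rows([
  [0,0,0,0,0,0.116,0],
  [0,0,0,0,0,0.116,0],
  [0,0,0,0,0,0.116,0],
  [0,0,0,0,0,0.116,0],
  [0,0,0,0,0,0.116,0],
  [0,0,0,0,0,0.116,0],
  [0,0,0,0,0,0.116,0],
  [0,0,0,0,0,0.116,0],
  [0,0,0,0,0,0.116,0],
  [0,0,0,0,0,0.116,0],
  [0,0,0,0,0,0.116,0],
  [0,0,0,0,0,0.116,0],
])

```text
t: 17.77
eef_pos: [0.5556, 0.009, 0.0837]
eef_rot: [0.0, 0.396, 0.918, 0.0]
ft_force: [0.4, -0.4, 0.8]
gripper_width: 0.0855
grasp_force: 0.0
```

Call:
send_rows([
  [0,0,0,0,0,0.116,0],
  [0,0,0,0,0,0.116,0],
  [0,0,0,0,0,0.116,0],
  [0,0,0,0,0,0,100],
  [0,0,0,0,0,0,195],
  [0,0,0,0,0,0,195],
  [0,0,0,0,0,0,195],
  [0,0,0,0,0,0,195],
  [0,0,0,0,0,0,195],
])

```text
t: 18.52
eef_pos: [0.5555, 0.009, 0.0837]
eef_rot: [-0.0, 0.234, 0.972, -0.0]
ft_force: [0.0, -0.7, 0.8]
gripper_width: 0.0206
grasp_force: 0.1
```

Call:
send_rows([
  [0,0,-0.0002,0,0,-0.117,195],
  [0,0,-0.0002,0,0,-0.117,195],
  [0,0,-0.0002,0,0,-0.117,195],
  [0,0,-0.0002,0,0,-0.117,195],
  [0,0,-0.0002,0,0,-0.117,195],
  [0,0,-0.0002,0,0,-0.117,195],
  [0,0,-0.0002,0,0,-0.117,195],
  [0,0,-0.0002,0,0,-0.117,195],
  [0,0,-0.0002,0,0,-0.117,195],
  [0,0,-0.0002,0,0,-0.117,195],
  [0,0,0,0,0,0,195],
  [0,0,0,0,0,0,195],
])

```text
t: 19.52
eef_pos: [0.5555, 0.0093, 0.0817]
eef_rot: [-0.0, 0.73, 0.683, -0.0]
ft_force: [0.2, 0.4, 0.4]
gripper_width: 0.0201
grasp_force: 0.0
```

```bash
python3 ht.py
```

```text
t 19.52 pos [0.5555 0.0093 0.0817] yawY -3.84 z [-0.  0. -1.] q [-0.4   0.24  0.38  1.86 -0.1   1.06 -0.05] F [0.2 0.4 0.4] T [-0.03 -0.   -0.  ] w 0.0201 g 0.0
top n 2 z [98.6 98.8 99.3 99.7 99.9]
hist {70: 2, 73: 2, 76: 5, 79: 5, 82: 9, 85: 7, 88: 5, 91: 5, 94: 9, 97: 10, 100: 34, 103: 31, 106: 9, 109: 13, 112: 12, 115: 11, 118: 11, 121: 13, 124: 9, 127: 9, 130: 9, 133: 9, 136: 8}
```

Call:
send_rows([
  [0,0,-0.0002,0,0,-0.11,195],
  [0,0,-0.0002,0,0,-0.11,195],
  [0,0,-0.0002,0,0,-0.11,195],
  [0,0,-0.0002,0,0,-0.11,195],
  [0,0,-0.0002,0,0,-0.11,195],
  [0,0,-0.0002,0,0,-0.11,195],
  [0,0,-0.0002,0,0,-0.11,195],
  [0,0,0,0,0,0,195],
  [0,0,0,0,0,0,195],
])

```text
t: 20.32
eef_pos: [0.5558, 0.0092, 0.0804]
eef_rot: [0.0, 0.933, 0.359, 0.0]
ft_force: [1.1, -1.5, 0.1]
gripper_width: 0.0201
grasp_force: 0.4
```

Call:
send_rows([
  [0,0,0,0,0,0.07,195],
  [0,0,0,0,0,0.07,195],
  [0,0,0,0,0,0,195],
  [0,0,0,0,0,0,205],
  [0,0,0,0,0,0,215],
  [0,0,0,0,0,0,225],
  [0,0,0,0,0,0,225],
  [0,0,0,0,0,0,225],
  [0,0,0,0,0,0,225],
  [0,0,0,0,0,0,225],
])

```text
t: 21.15
eef_pos: [0.5559, 0.0089, 0.0806]
eef_rot: [0.0, 0.907, 0.422, 0.0]
ft_force: [2.2, -2.5, 1.3]
gripper_width: 0.0161
grasp_force: 58.8
```

```bash
python3 ht.py; python3 -c "
from h import *
c=cam('scene'); cv2.imwrite('pics/s9z.png',cv2.resize(c['image'][190:310,270:430,::-1],(640,480)))"
```

```text
t 21.15 pos [0.5559 0.0089 0.0806] yawY -40.11 z [ 0.001 -0.    -1.   ] q [-0.47  0.24  0.46  1.86 -0.12  1.06 -0.66] F [ 2.2 -2.5  1.3] T [-0.6  -0.3  -0.01] w 0.0161 g 58.8
top n 12 z [ 99.9 100.4 102.  103.1 103.5]
hist {70: 2, 73: 3, 76: 4, 79: 8, 82: 5, 85: 3, 88: 7, 91: 5, 94: 4, 97: 19, 100: 46, 103: 25, 106: 7, 109: 7, 112: 10, 115: 4, 118: 7, 121: 9, 124: 8, 127: 9, 130: 10, 133: 4, 136: 7}
```

View pics/s9z.png

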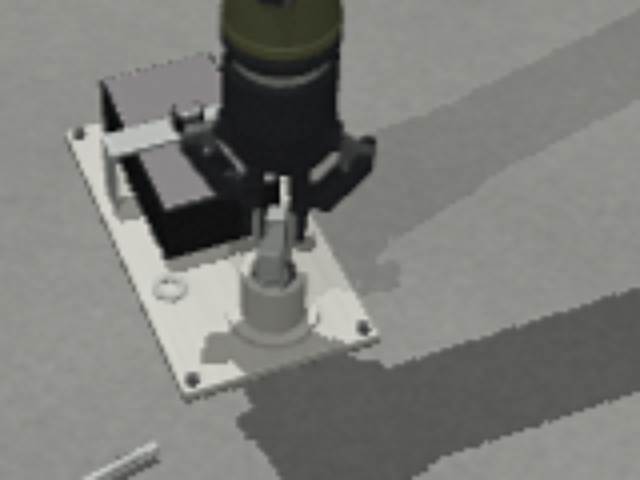

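The zoom shows the bar gripped low over the boss, at crop (272,245), with the washer and spacer undisturbed. The tool's yaw is -40.1°, which is 371° forward of the drop, and the grip force is 59 N.

```bash
python3 -c "
from plant import arm
print(arm.job_done())"
```

```text
the job is handed in; nothing more can be done
None
```

I turned the bolt back until it dropped (its top fell from about 121 to 113 mm), then forward about 371°, and handed the job in at about 21 s with the head still gripped at about 59 N. The aim was one turn past the drop, but I only knew the drop point to within roughly ±0.1 rad. The judge returned no result.

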